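# Shut the filler valve and hold the dial's index plunger up

### The job

The jars are filled and I want to turn the dial by hand: turn the filler's quarter-turn valve lever fully shut, and only then pull the index plunger at the rim of the dial fully up, so that its pin is clear of the hole. Finish while still gripping the plunger and holding it fully up; do not let it go. Leave the jars and the other things on the bench where they stand.

Things in the scene. Friction and masses are not known exactly. Their poses are not given: they have to be found in the camera images.
- valve_pivot (a point): the hinge axis of the quarter-turn valve lever, at mid-height of the lever's grip, 190 mm above the bench. The valve sits in the level steel product pipe (24 mm thick, axis 140 mm above the bench) between the hopper and the nozzle. The point turns with the lever: the lever points from here along the point's own -x axis; z is up.
- valve_grip (a point): middle of the black grip of the valve lever, 68 mm out from the hinge axis; the grip is a flat bar 66 mm long (33 to 99 mm from the axis), 16 mm wide and 22 mm tall, 190 mm above the bench at its middle, free above and on both sides. Same axes as valve_pivot: x along the lever, y across it.
- valve (a joint): angle of the valve lever in rad. 0 = fully shut (stop): the lever stands square across the pipe, pointing to the robot's side. 1.571 = fully open (stop): the lever lies along the pipe, pointing to the dial. It starts 1.15 to 1.57 open; shutting turns it clockwise seen from above. It turns stiffly (about 0.2 N m, 3 N at the grip) and stays where it is left.
- plunger_knob (a point): centre of the knob of the index plunger: an upright black cylinder 29 mm in diameter and 30 mm tall, centre 150 mm above the bench when seated, on an upright steel barrel (22 mm diameter, top 125 mm above the bench) carried by a dark steel bracket arm that reaches in over the rim of the dial (arm top at 107 mm; its post stands outside the dial). Free above and all round. The pin under it enters a hole in the dial. Its z axis is up, the way it is pulled.
- plunger (a joint): how far the plunger is pulled up, in m: 0 = pin seated (12 mm deep in its hole), 0.022 = pulled fully up, against its stop; the pin is out of the hole from 0.012. A spring pulls it back down: about 7 N at 0 and 13 N at 0.022, knob weight included. It snaps home when let go.
- filler: the jar filler, fixed. Origin at bench level on the axis of its round steel dial (250 mm across, top 57 mm above the bench, hub to 74 mm); +y runs along the base plate under the pipe (top 152 mm) to the hopper (202 mm across, centre 440 mm from the origin, top 362 mm above the bench). Along +y: nozzle at 62 mm (tip 116 mm above the bench), valve at 250 mm.
- jar0: open white cosmetic jar, 44 mm diameter, 42 mm tall, loose on the dial, the one under the nozzle; origin at the centre of its underside. A bystander: leave it.
- jar1: open white cosmetic jar, 44 mm diameter, 42 mm tall, loose on the dial, the one on the filler's +x side of the dial; origin at the centre of its underside. A bystander: leave it.
- jar2: open white cosmetic jar, 44 mm diameter, 42 mm tall, loose on the dial, the one opposite the nozzle; origin at the centre of its underside. A bystander: leave it.
- jar3: open white cosmetic jar, 44 mm diameter, 42 mm tall, loose on the dial, the one on the filler's -x side of the dial; origin at the centre of its underside. A bystander: leave it.
- beaker: empty glass beaker, 60 mm diameter, 80 mm tall, on the bench near the valve on the robot's side; origin at the centre of its underside. A bystander.
- bottle: closed amber bottle, 64 mm diameter, 150 mm tall, on the bench beyond the pipe, near the hopper; origin at the centre of its underside. A bystander.
- spatula: spatula lying on the bench beyond the pipe, handle to its own -x. A bystander.
- lid: white jar lid, 48 mm diameter, 14 mm tall, on the bench beside the dial; origin at the centre of its underside. A bystander.
Mind the look-alikes: they are no part of the job. Leave any blue or purple look-alike of the part that bears plunger_knob alone.

How it is judged:
On the way, in this order (a step that is already met when the one before it is completed fails the run):
1. the valve lever is turned shut (value of joint valve below 0.12 rad), for 0.2 s.
2. the plunger is pulled fully up with the valve shut (value of joint valve below 0.12 rad and value of joint plunger above 0.018 m and contact force between the fingers and plunger above 2 N), for 0.3 s.
At the end, for the whole second after the job is handed in: The valve lever is within 0.12 rad of its shut stop, and the plunger is held by the fingers more than 18 mm up (of 22 mm), through the last second (all of step 2); the arm keeps its last pose, push and grip.
It fails at once if the plunger is lifted more than 6 mm while the valve is still open (more than 0.25 rad) (value of joint plunger above 0.006 m and value of joint valve above 0.25 rad).
It fails at once if a jar or another bystander is moved by more than 30 mm (distance of any of jar0, jar1, jar2, jar3, beaker, bottle, spatula, lid from where it was at the start of the episode above 0.03 m).
It fails at once if a jar, the beaker or the bottle is tipped over (angle between any of jar0, jar1, jar2, jar3, beaker, bottle's own z axis and vertical above 0.5 rad).
It also fails if it takes over 48 s, if anything falls off the work surface, if the arm or the gripper's body presses on something with over 40 N, if the wrist force passes 120 N, or if a joint passes its speed limit or range.

### The arm

A 7-joint arm with a two-finger parallel gripper is mounted at the origin on the work surface. World frame = base frame: x ahead of the robot, y to its left, z up, the work surface at z = 0. Lengths are in m, angles in rad, forces in N, time in s.
With the tool pointing down it reaches from about 0.4 to 0.85 m from the base axis. Payload 10.4 kg.
Tool frame: the origin (TCP) lies between the finger pads; the fingertips stand 11 mm ahead of it and the grasp point (between the pads) lies 8 mm behind it (tip_reach is the distance from the TCP to the fingertips, in m); z points along the fingers, y is the line along which they close (so a half turn about z gives the same grasp; the last joint's range is limited). The gripper opens to 85 mm and grips with 20 to 120 N. Pads are 22 mm wide; open, the fingers measure 114 mm over their backs; the gripper's body (76 mm by 85 mm) begins 54 mm behind the grasp point. The pads swing forward as they close: fully open they stand 13 mm farther back than shut.
Start: joints at [1.1, 0.332, -0.065, 1.46, 0.022, 1.35, -0.088], TCP at [0.271, -0.563, 0.242] pointing down, gripper open.
Joint ranges: [-2.6, 2.6], [-0.5, 2.12], [-1.47, 1.34], [0.16, 2.42], [-1.27, 4.41], [0.06, 2.06], [-2.6, 2.6]. Speed limits (rad/s): [2.22, 2.22, 2.79, 2.79, 3.14, 3.14, 3.14].

### API

Orientations are given as a unit quaternion [x, y, z, w].
In Python, from workcell import * gives the robot as it stands.
- The arm moves only by the shell command python3 -m inch 'ROWS' [OPENING] [FORCE]. ROWS is JSON, a list of rows, each an object with "slide": the shift along the world's x, y, z in m, a list of three; "yaw": the turn about the world's z in rad. A call has 1 to 20 rows; each row is the pose to reach, as a shift and turn from the pose commanded when the call began; what a row does not reach only later rows make up. A row lasts 1/12 s, in which the tool goes at most 41.7 mm and 7.16 degrees, less where a joint would pass 70% of its speed; a pose out of reach is approached as far as the arm can. A call with a gripper value outside its range is refused whole. OPENING is the closure in counts, from 0 (fully open) to 255 (shut), set as the call begins (- or left out, the last holds). The fingers move at their own pace and stop on an object; FORCE is the grip in N (left out, the last holds). Time passes only in rows, so rows that repeat a pose let the fingers close. It gives the time, the measured TCP pose, the force, the opening and the grip force at its end, in the units of the state.
- get_obs(): the state, without advancing time (a new reading comes with each control period).
- camera(name): name is "scene" or "top" or "wrist"; returns a dict with "frame" (420x560x3 uint8, red, green, blue), "fx", "fy", "cx", "cy" (pixels), "k1" (the pictures are not rectified: a ray, as slopes to the right and down, at radius r is drawn at 1 + k1 r^2 times it, then the intrinsics apply), "extrinsics" (4x4, takes a point from world to camera coordinates). Camera axes: x right, y down, z forward; pixel columns grow to the right and rows downward; lengths in m; the calibration is good to about 2 mm. A picture is of the moment at which its call begins. There is no depth.
- hand_in(): hands the job in; it is judged then, once.
The state is a dict: "clock": time; "joint_pos": joint angles; "joint_velocities": joint speeds; "tau": joint torques, N m; "position": TCP position; "ee_rot": TCP orientation; "ft_force": force on the tool from outside, world axes, zero at the start; "torque": the same for the moment, N m; "grip_width": opening from 0.0 (shut) to 1.0 (fully open); "grasp_force": force on a finger pad.
Only numpy, scipy, OpenCV 4.12 (cv2) and the standard library are available. Lean on these libraries where they do the work, as an engineer would, in place of code of your own. Each camera call takes 0.05 s, during which the arm holds its last target. There are 200 camera calls.

## Working session

There is one attempt and no reset: what is moved stays moved. The work goes in short steps, Python scripts to look and compute and a shell command to move; the robot and the scene stay as the last step left them, time stands still between calls to the robot, and variables do not carry over. Pictures are saved under pics/ and viewed, at most 10 in all, crops included, and the job is handed in when it is done.

```bash
mkdir -p pics
cat > h.py <<'E'
import numpy as np, cv2
from workcell import *
def ray(c,u,v):
    E=np.array(c["extrinsics"]);K=np.array([[c["fx"],0,c["cx"]],[0,c["fy"],c["cy"]],[0,0,1.]])
    p=cv2.undistortPoints(np.array([[[u,v]]],float),K,np.array([c["k1"]*1.,0,0,0]))[0,0]
    R,t=E[:3,:3],E[:3,3]
    return -R.T@t, R.T@np.array([p[0],p[1],1])
def onz(c,u,v,z):
    o,d=ray(c,u,v); return (o+d*(z-o[2])/d[2]).round(4)
def proj(c,P):
    E=np.array(c["extrinsics"]);q=E[:3,:3]@np.array(P)+E[:3,3];s=q[:2]/q[2]
    s=s*(1+c["k1"]*(s@s));return (s*[c["fx"],c["fy"]]+[c["cx"],c["cy"]]).round(1)
E
python3 - <<'E'
from h import *
import pickle
for n in("scene","top"):
    c=camera(n);pickle.dump(c,open(n+".pkl","wb"));cv2.imwrite(f"pics/{n}0.png",c["frame"][...,::-1]);print(n,c["k1"],(-np.array(c["extrinsics"])[:3,:3].T@np.array(c["extrinsics"])[:3,3]).round(3))
o=get_obs();print(o)
E
```

```text
scene -0.10123119585057228 [ 1.071 -0.504  0.918]
top -0.09027249446575705 [ 0.562 -0.094  1.271]
{'clock': 0.1, 'joint_pos': array([ 1.10041846,  0.33277592, -0.06467636,  1.46088241,  0.02163455,
        1.34988347, -0.08848862]), 'joint_velocities': array([ 0.00049009, -0.00325608, -0.00065504, -0.00196006, -0.00266378,
        0.00135802, -0.00030334]), 'tau': array([ 1.30335255e-03, -6.26741695e+01,  4.89564019e-02, -3.92427921e+01,
        1.62806857e-02,  6.89092063e-03, -9.40748919e-05]), 'position': array([ 0.27043598, -0.56310045,  0.24160392]), 'ee_rot': array([ 9.75039383e-01,  2.22031101e-01, -1.86951017e-04, -5.98042360e-04]), 'ft_force': array([-0.18984059, -0.07373926,  0.30846636]), 'torque': array([-0.01850532, -0.0073974 ,  0.00938114]), 'grasp_force': 0.0, 'grip_width': 1.0003039447235644}
```

View pics/scene0.png

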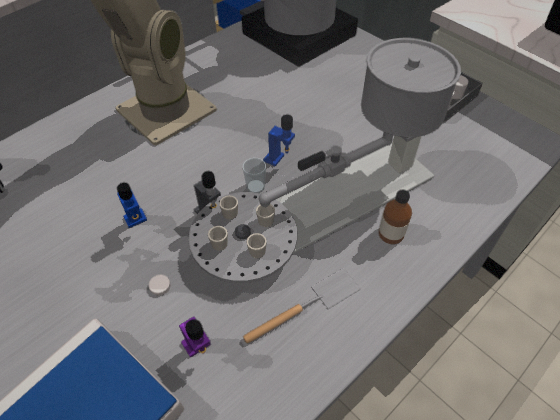

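View pics/top0.png

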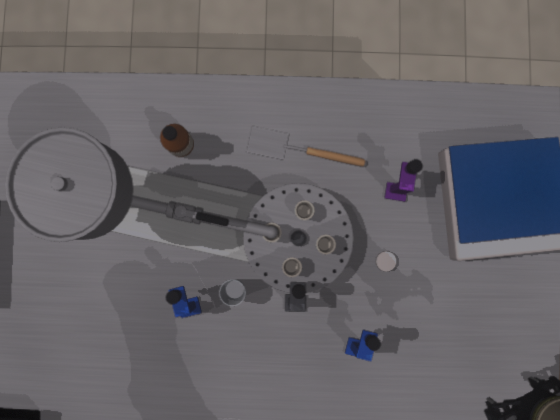

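The plunger knob could be mistaken for any of these. Scene pixels come first, then top pixels:
- Grey-bracket plunger at the dial rim: (208,180) / (298,291)
- Blue look-alike: (287,122) / (175,297)
- Blue look-alike: (125,190) / (372,343)
- Purple look-alike: (194,328) / (413,167)

The grey one matches the description. The lever's black grip is at scene (312,160) / top (212,218) and points at the dial, so the valve is open.

Run:
```python
from h import *
import pickle
c=pickle.load(open("top.pkl","rb"));f=c["frame"];s=pickle.load(open("scene.pkl","rb"))
a=cv2.resize(f[185:325,150:350],None,fx=4,fy=4,interpolation=cv2.INTER_CUBIC)[...,::-1];cv2.imwrite("pics/crop1.png",a)
g=f.max(2)
def blobs(c,x0,y0,x1,y1,t,z):
    m=(c["frame"][y0:y1,x0:x1].max(2)<t).astype(np.uint8)
    n,l,st,ce=cv2.connectedComponentsWithStats(m)
    for i in range(1,n):
        if st[i,4]>30:
            u,v=ce[i]+[x0,y0];r=cv2.minAreaRect(np.argwhere(l==i)[:,::-1].astype(np.float32));print(t,(u.round(1),v.round(1)),st[i,4],r[1:],onz(c,u,v,z))
for t in(25,35,45): blobs(c,185,200,240,235,t,.201); blobs(c,285,280,312,305,t,.165)
for t in(25,35,45): blobs(s,290,145,335,175,t,.195); blobs(s,195,168,225,192,t,.15)
```

```text
35 (np.float64(211.7), np.float64(218.5)) 200 ((31.25547218322754, 6.595879077911377), 12.994616508483887) [0.5949 0.0282 0.201 ]
35 (np.float64(298.5), np.float64(291.0)) 131 ((12.0, 11.0), 90.0) [ 0.4521 -0.1504  0.165 ]
45 (np.float64(211.9), np.float64(218.4)) 254 ((32.30481719970703, 7.9450364112854), 12.994616508483887) [0.5952 0.0278 0.201 ]
45 (np.float64(298.5), np.float64(290.9)) 172 ((14.0, 13.0), 90.0) [ 0.4522 -0.1502  0.165 ]
25 (np.float64(208.2), np.float64(180.6)) 125 ((15.0, 11.0), 90.0) [ 0.4524 -0.1563  0.15  ]
35 (np.float64(208.2), np.float64(179.6)) 168 ((15.0, 12.0), 90.0) [ 0.4498 -0.1544  0.15  ]
45 (np.float64(310.7), np.float64(161.2)) 234 ((8.935046195983887, 28.632762908935547), 66.03750610351562) [0.5973 0.0198 0.195 ]
45 (np.float64(208.1), np.float64(179.8)) 179 ((16.0, 12.0), 90.0) [ 0.4502 -0.1549  0.15  ]
```

View pics/crop1.png

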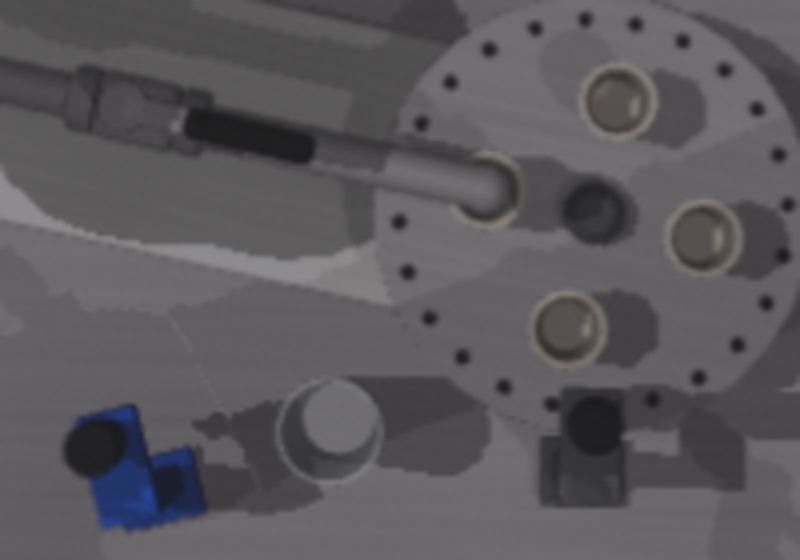

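The crop confirms it: a black knob on the grey bracket at the rim (crop (595,425)), and the lever grip lies along the pipe (187,120)–(313,150). I'll push the lever shut with closed fingers at the current yaw, and work out the path first.

Run:
```python
from h import *
import pickle
c=pickle.load(open("top.pkl","rb"));s=pickle.load(open("scene.pkl","rb"))
hub=onz(c,298.5,238,.074);
cnt=cv2.findContours
hop=onz(c,63,186,.362);print("hub",hub,"hop",hop,np.linalg.norm((hop-hub)[:2]))
yv=(hop-hub)[:2];yv/=np.linalg.norm(yv);print("dir",yv,"pivot by filler",hub[:2]+.25*yv)
a=np.radians(12.99);e1=onz(c,211.8-15*np.cos(a),218.5-15*np.sin(a),.201);e2=onz(c,211.8+15*np.cos(a),218.5+15*np.sin(a),.201)
u=(e2-e1)[:2];u/=np.linalg.norm(u);g=(e1+e2)[:2]/2;print("u",u,"pivot by grip",g-.068*u,"valve",np.pi/2-np.arccos(np.clip(-u@yv,-1,1)))
# two-view triangulation of knob
A=[];b=[]
for cam,p in((c,(298.5,291)),(s,(208.2,179.8))):
    o,d=ray(cam,*p);d/=np.linalg.norm(d);P=np.eye(3)-np.outer(d,d);A.append(P);b.append(P@o)
print("knob tri",np.linalg.lstsq(np.vstack(A),np.hstack(b),rcond=None)[0])
pos=get_obs()["position"];pv=(g-.068*u+hub[:2]+.25*yv)/2
print("pivot",pv)
for th in(90,75,60,45,30,15,0):
    t=np.radians(th);l=-yv*np.sin(t)+np.array([-yv[1],yv[0]])*np.cos(t);n=np.array([l[1],-l[0]])
    q=pv+.075*l-.024*n;print(th,q.round(3),(q-pos[:2]).round(3))
```

```text
hub [ 0.5605 -0.152   0.074 ] hop [0.6391 0.2691 0.362 ] 0.4283726998771047
dir [0.18348508 0.98302249] pivot by filler [0.60637127 0.09375562]
u [-0.19803595 -0.98019476] pivot by grip [0.60851644 0.09470324] valve 1.5559731032795547
knob tri [ 0.44932018 -0.15241551  0.14742792]
pivot [0.60744386 0.09422943]
90 [0.617 0.016] [0.347 0.579]
75 [0.597 0.016] [0.326 0.579]
60 [0.577 0.022] [0.306 0.585]
45 [0.559 0.032] [0.289 0.595]
30 [0.545 0.047] [0.274 0.61 ]
15 [0.535 0.065] [0.264 0.628]
0 [0.529 0.084] [0.259 0.647]
```

```bash
python3 -m inch '[{"slide":[0.04,0.04,0.02],"yaw":0},{"slide":[0.06,0.08,0.02],"yaw":0},{"slide":[0.08,0.11,0.02],"yaw":0},{"slide":[0.1,0.14,0.02],"yaw":0},{"slide":[0.12,0.17,0.02],"yaw":0},{"slide":[0.14,0.2,0.02],"yaw":0},{"slide":[0.16,0.23,0.02],"yaw":0},{"slide":[0.18,0.26,0.02],"yaw":0},{"slide":[0.2,0.29,0.02],"yaw":0},{"slide":[0.22,0.32,0.02],"yaw":0},{"slide":[0.24,0.36,0.02],"yaw":0},{"slide":[0.26,0.39,0.02],"yaw":0},{"slide":[0.28,0.42,0.02],"yaw":0},{"slide":[0.3,0.45,0.02],"yaw":0},{"slide":[0.32,0.48,0.02],"yaw":0},{"slide":[0.34,0.51,0.02],"yaw":0},{"slide":[0.36,0.54,0.02],"yaw":0},{"slide":[0.375,0.57,0.02],"yaw":0},{"slide":[0.375,0.575,0.02],"yaw":0},{"slide":[0.375,0.575,0.02],"yaw":0}]' 255 30
python3 -m inch '[{"slide":[0,0,-0.02],"yaw":0},{"slide":[0,0,-0.04],"yaw":0},{"slide":[0,0,-0.06],"yaw":0},{"slide":[0,0,-0.068],"yaw":0},{"slide":[0,0,-0.068],"yaw":0}]'
python3 - <<'E'
from h import *
c=camera("top");cv2.imwrite("pics/t1.png",cv2.resize(c["frame"][150:330,120:360],None,fx=3,fy=3)[...,::-1]);print(get_obs()["position"])
E
```

```text
clock: 1.77
position: [0.6456, 0.0152, 0.2614]
ee_rot: [0.974, 0.224, -0.001, -0.001]
ft_force: [0.5, -0.0, -0.6]
grip_width: 0.002
grasp_force: 0.0
clock: 2.18
position: [0.6443, 0.0098, 0.1922]
ee_rot: [0.975, 0.221, -0.002, 0.0]
ft_force: [-0.1, -0.9, 0.2]
grip_width: -0.001
grasp_force: 0.0
[0.64513322 0.01034536 0.19400464]
```

View pics/t1.png

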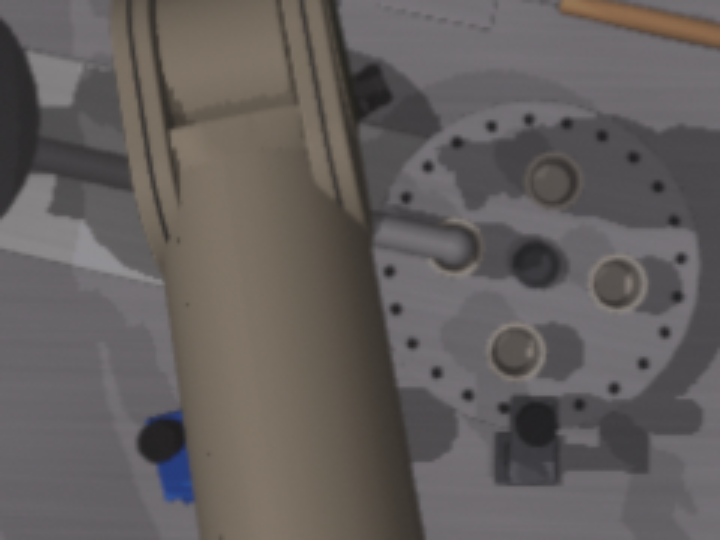

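The arm covers the lever at t1 (270,200); the jars, plunger and blue look-alike are undisturbed. Sweeping along the arc now.

```bash
python3 -m inch '[{"slide":[-0.015,0.002,0],"yaw":0},{"slide":[-0.028,0.004,0],"yaw":0},{"slide":[-0.038,0.004,0],"yaw":0},{"slide":[-0.048,0.004,0],"yaw":0},{"slide":[-0.058,0.007,0],"yaw":0},{"slide":[-0.068,0.01,0],"yaw":0},{"slide":[-0.077,0.015,0],"yaw":0},{"slide":[-0.086,0.02,0],"yaw":0},{"slide":[-0.093,0.027,0],"yaw":0},{"slide":[-0.1,0.035,0],"yaw":0},{"slide":[-0.105,0.044,0],"yaw":0},{"slide":[-0.11,0.053,0],"yaw":0},{"slide":[-0.11,0.053,0],"yaw":0}]'
python3 -m inch '[{"slide":[-0.003,0.009,0],"yaw":0},{"slide":[-0.005,0.015,0],"yaw":0},{"slide":[-0.005,0.015,0],"yaw":0}]'
```

```text
clock: 3.32
position: [0.5343, 0.0672, 0.1942]
ee_rot: [0.975, 0.223, -0.0, -0.0]
ft_force: [0.2, 0.1, -0.3]
grip_width: -0.001
grasp_force: 0.0
clock: 3.57
position: [0.53, 0.0812, 0.1941]
ee_rot: [0.975, 0.223, -0.0, -0.0]
ft_force: [-0.2, -0.3, -1.1]
grip_width: -0.001
grasp_force: 0.2
```

Run:
```python
from h import *
c=camera("scene");cv2.imwrite("pics/s1.png",cv2.resize(c["frame"][60:240,180:420],None,fx=3,fy=3)[...,::-1])
```

```text
(no output)
```

View pics/s1.png

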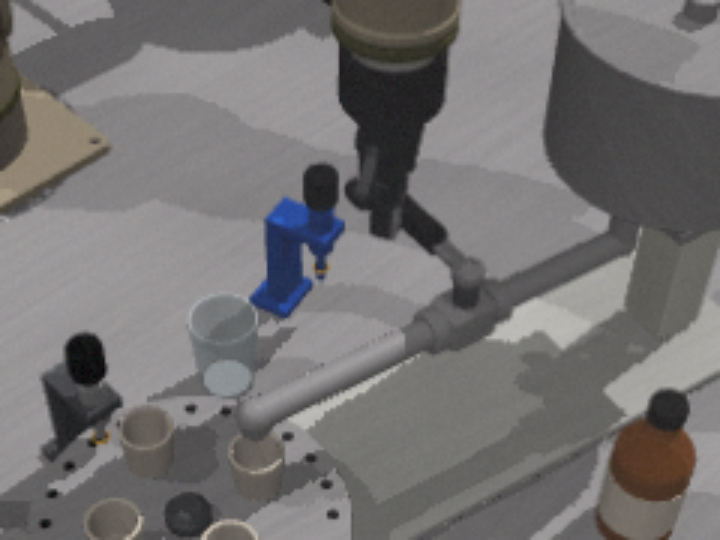

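The lever (crop (410,215)–(465,270)) is almost square across the pipe, with the fingers behind it. I'll keep pushing in small steps until it meets the stop.

```bash
python3 -m inch '[{"slide":[0.0,0.004,0],"yaw":0},{"slide":[0.0,0.006,0],"yaw":0},{"slide":[0,0.006,0],"yaw":0}]' | grep -E "pos|ft"
python3 -m inch '[{"slide":[0.0,0.003,0],"yaw":0},{"slide":[0.0,0.003,0],"yaw":0}]' | grep -E "pos|ft"
python3 -m inch '[{"slide":[0.0,0.003,0],"yaw":0},{"slide":[0.0,0.003,0],"yaw":0}]' | grep -E "pos|ft"
```

```text
position: [0.5305, 0.085, 0.194]
ft_force: [-0.6, -4.2, 0.5]
position: [0.5306, 0.0856, 0.194]
ft_force: [-0.5, -11.6, 1.6]
position: [0.5306, 0.0861, 0.1939]
ft_force: [-3.5, -19.9, 4.0]
```

Position has stalled at the stop with 20 N on the lever, so it's shut. Next I back off, rise, go above the knob with the gripper open, and look.

```bash
python3 -m inch '[{"slide":[0,-0.03,0],"yaw":0},{"slide":[0,-0.05,0.01],"yaw":0},{"slide":[0,-0.06,0.04],"yaw":0},{"slide":[-0.02,-0.08,0.06],"yaw":0},{"slide":[-0.03,-0.11,0.06],"yaw":0},{"slide":[-0.05,-0.14,0.06],"yaw":0},{"slide":[-0.06,-0.17,0.06],"yaw":0},{"slide":[-0.07,-0.2,0.06],"yaw":0},{"slide":[-0.079,-0.23,0.06],"yaw":0},{"slide":[-0.079,-0.247,0.06],"yaw":0},{"slide":[-0.079,-0.247,0.06],"yaw":0},{"slide":[-0.079,-0.247,0.06],"yaw":0}]' 0 40
python3 - <<'E'
from h import *
w=camera("wrist");s=camera("scene");import pickle;pickle.dump((w,s),open("w.pkl","wb"))
a=cv2.resize(s["frame"][60:240,170:370],None,fx=2,fy=2);b=w["frame"][:360,:400] if 0 else cv2.resize(w["frame"],(400,300))
b=np.vstack([b,np.zeros((60,400,3),np.uint8)])
cv2.imwrite("pics/s2.png",np.hstack([a,b])[...,::-1]);print(get_obs()["position"],"knob proj wrist",proj(w,[.451,-.1515,.165]))
E
```

```text
clock: 5.2
position: [0.4517, -0.1555, 0.2543]
ee_rot: [0.975, 0.221, 0.0, -0.0]
ft_force: [-0.1, 1.0, -0.3]
grip_width: 0.998
grasp_force: 0.0
[ 0.45206164 -0.15401902  0.25431602] knob proj wrist [271.3 216.3]
```

View pics/s2.png

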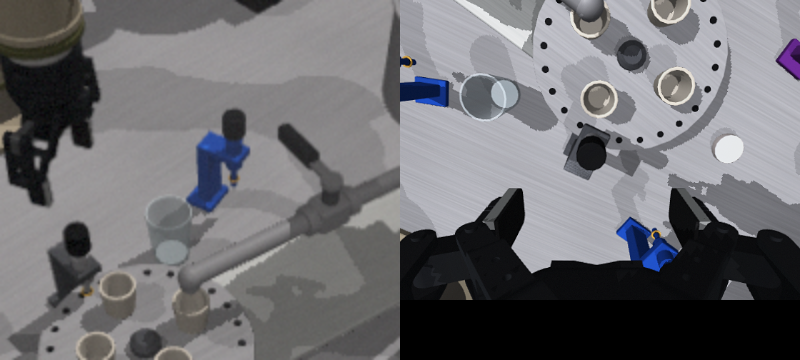

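Left half: the lever is now square across the pipe, pointing to the robot's side ((315,175)→(290,130)). Right half (wrist): the grey-bracket knob is at (591,153), within about 3 px of the prediction. Refining before I descend.

Run:
```python
from h import *
import pickle
w,s=pickle.load(open("w.pkl","rb"))
m=(w["frame"][185:245,235:305].max(2)<28).astype(np.uint8);n,l,st,ce=cv2.connectedComponentsWithStats(m);i=1+st[1:,4].argmax()
u=ce[i]+[235,185];print(u,st[i],onz(w,*u,.155),onz(w,*u,.165),get_obs()["position"])
```

```text
[267.90909091 214.18779031] [  12    5   42   48 1507] [ 0.4485 -0.1499  0.155 ] [ 0.4514 -0.1488  0.165 ] [ 0.45206164 -0.15401902  0.25431602]
```

```bash
python3 -m inch '[{"slide":[-0.001,0.002,-0.02],"yaw":0},{"slide":[-0.001,0.002,-0.045],"yaw":0},{"slide":[-0.001,0.002,-0.07],"yaw":0},{"slide":[-0.001,0.002,-0.09],"yaw":0},{"slide":[-0.001,0.002,-0.106],"yaw":0},{"slide":[-0.001,0.002,-0.106],"yaw":0},{"slide":[-0.001,0.002,-0.106],"yaw":0}]'
python3 -m inch '[{"slide":[0,0,0],"yaw":0},{"slide":[0,0,0],"yaw":0},{"slide":[0,0,0],"yaw":0},{"slide":[0,0,0],"yaw":0},{"slide":[0,0,0],"yaw":0},{"slide":[0,0,0],"yaw":0},{"slide":[0,0,0],"yaw":0},{"slide":[0,0,0],"yaw":0},{"slide":[0,0,0],"yaw":0},{"slide":[0,0,0],"yaw":0},{"slide":[0,0,0],"yaw":0},{"slide":[0,0,0],"yaw":0}]' 255 60
```

```text
clock: 5.88
position: [0.4507, -0.1521, 0.1482]
ee_rot: [0.975, 0.223, -0.0, -0.001]
ft_force: [0.3, -1.2, 0.2]
grip_width: 0.999
grasp_force: 0.0
clock: 6.88
position: [0.45, -0.1508, 0.1491]
ee_rot: [0.975, 0.223, -0.001, -0.002]
ft_force: [-9.8, 11.7, 13.7]
grip_width: 0.32
grasp_force: 58.8
```

Gripped at about 27 mm wide, matching the 29 mm knob. Lifting slowly now, with a small side correction to relieve the load.

```bash
python3 -m inch '[{"slide":[-0.001,0.001,0.003],"yaw":0},{"slide":[-0.001,0.001,0.006],"yaw":0},{"slide":[-0.001,0.001,0.010],"yaw":0},{"slide":[-0.001,0.001,0.010],"yaw":0}]' - 90
python3 -m inch '[{"slide":[0,0,0.003],"yaw":0},{"slide":[0,0,0.006],"yaw":0},{"slide":[0,0,0.010],"yaw":0},{"slide":[0,0,0.010],"yaw":0}]'
```

```text
clock: 7.22
position: [0.4498, -0.1507, 0.1583]
ee_rot: [0.975, 0.223, 0.0, -0.001]
ft_force: [3.8, 5.9, -9.5]
grip_width: 0.316
grasp_force: 89.2
clock: 7.55
position: [0.4499, -0.1507, 0.168]
ee_rot: [0.975, 0.223, 0.0, -0.001]
ft_force: [5.0, 4.8, -10.8]
grip_width: 0.314
grasp_force: 89.3
```

```bash
python3 -m inch '[{"slide":[0,0,0.002],"yaw":0},{"slide":[0,0,0.002],"yaw":0},{"slide":[0,0,0.002],"yaw":0}]' |grep -E "pos|ft"
python3 -m inch '[{"slide":[0,0,0.002],"yaw":0},{"slide":[0,0,0.002],"yaw":0},{"slide":[0,0,0.002],"yaw":0}]'|grep -E "pos|ft"
```

```text
position: [0.4499, -0.1507, 0.1695]
ft_force: [5.9, 4.8, -10.5]
position: [0.4498, -0.1507, 0.1713]
ft_force: [5.6, 4.4, -12.5]
```

```bash
python3 -m inch '[{"slide":[0,0,0.001],"yaw":0},{"slide":[0,0,0.001],"yaw":0},{"slide":[0,0,0.001],"yaw":0}]' |grep -E "pos|ft"
python3 -m inch '[{"slide":[0,0,0.001],"yaw":0},{"slide":[0,0,0.001],"yaw":0},{"slide":[0,0,0.001],"yaw":0}]'|grep -E "pos|ft"
```

```text
position: [0.4498, -0.1507, 0.1715]
ft_force: [10.4, 3.9, -21.1]
position: [0.4498, -0.1506, 0.1716]
ft_force: [15.4, 2.7, -30.3]
```

Force jumped from 12 to 30 N with no further rise, so the plunger is at its stop. I'll ease off 1 mm, hold and check.

```bash
python3 -m inch '[{"slide":[0,0,-0.001],"yaw":0},{"slide":[0,0,-0.001],"yaw":0},{"slide":[0,0,-0.001],"yaw":0},{"slide":[0,0,-0.001],"yaw":0},{"slide":[0,0,-0.001],"yaw":0},{"slide":[0,0,-0.001],"yaw":0},{"slide":[0,0,-0.001],"yaw":0},{"slide":[0,0,-0.001],"yaw":0}]'
python3 - <<'E'
from h import *
s=camera("scene");cv2.imwrite("pics/s3.png",cv2.resize(s["frame"][90:290,110:370],None,fx=3,fy=3)[...,::-1])
E
```

```text
clock: 9.22
position: [0.4498, -0.1507, 0.1715]
ee_rot: [0.975, 0.223, 0.0, -0.001]
ft_force: [10.6, 3.3, -20.3]
grip_width: 0.31
grasp_force: 92.4
```

View pics/s3.png

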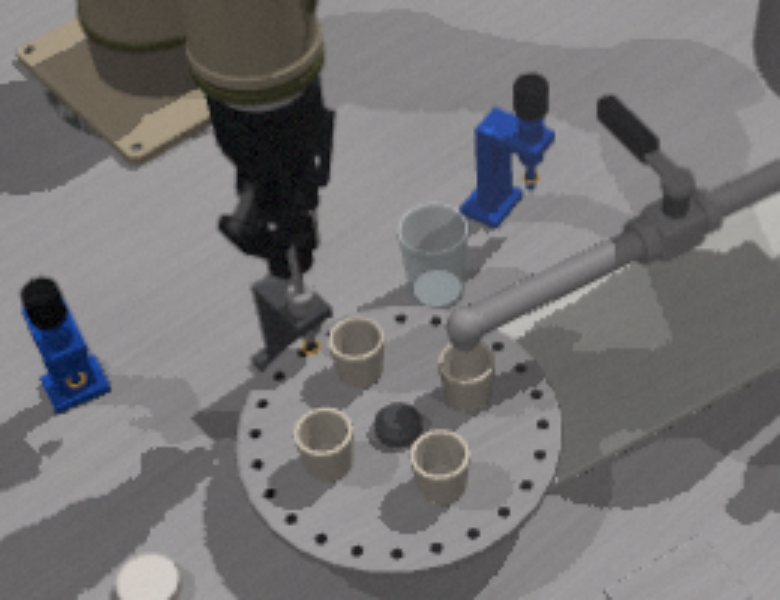

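The lever is square across the pipe ((625,120)). The plunger's rod shows raised under the fingers ((297,270)), still gripped, and the jars and beaker are in place.

```bash
python3 -c "from workcell import *;print(hand_in())"
```

```text
the job is handed in; nothing more can be done
None
```

I turned the valve lever to its shut stop, then pulled the index plunger up to its stop and handed the job in still gripping it; in the last view the jars and beaker stood in place. The hand-in gave no verdict.

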